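Open the lift-and-slide hatch of a sample store

TASK

Open the sample store on the worktop: take its recessed steel hatch by the bar handle, lift it straight up off its seat until it clears the sill (it stays under the lips of the side channels), and slide it along the channels to the other end of the store, close to the end wall, so that the well beneath it is fully uncovered. Let the hatch down flat on the deck there and let go. Leave the smaller spare cover, which has the same handle and lies on the worktop, where it is.

Things in the scene. Friction and masses are not known exactly. Their poses are not given: they have to be found in the camera images.
- housing: The sample store: fixed grey box (all in mm), 110 (x) x 216 (y, -105 to 111) x 96 high. Origin on the worktop, mid-box; z up; the hatch slides to its +y. -y half: open well 70 x 70 centred at y -50, ringed by a seat at z 67 for the hatch. +y half: flat deck, z 75, y -3 to 103; the step at y -3 is the sill. End walls 85 high at -y, 90 at +y. Lips along both sides: z 93 to 96, 36 from the middle line.
- hatch_grip (a point): Centre of the hatch's handle bar (all in mm): 40 long (hatch's x), 14 thick (its y, the slide direction: grip across this) and 22 high. Hatch: loose steel plate 86 x 86 x 6, about 0.3 kg, underside 45 below this point; axes as the store's within 2 degrees. Seated, this point is at about (0, -50, 112) in the store. The hatch can rise 20 before it meets the lips; it needs over 8 to clear the sill.
- parking (a point): Where the centre of the handle bar should end: a point fixed to the store at (0, 50, 120) mm in its frame, with the hatch resting on the deck at the +y end, 10 mm short of the end wall. Axes as the store's. No mark is there; 10 mm off along the slide is good enough.
- spare_cover: The spare cover, not to be moved: a loose steel plate 56 x 56 x 6 mm with the same handle (bar 40 x 14 x 22 mm, top 56 mm above the worktop), lying on the worktop beside the store on its -x side. Origin at the centre of its underside, z up.

How it is judged:
By the outcome, as a careful person would: the job done as asked, in the order asked, and still so for the second after the job is handed in, with the robot touching nothing.
It also fails if it takes over 32 s, if anything falls off the work surface, if the arm or the gripper's body presses on something with over 40 N, if the wrist force passes 120 N, or if a joint passes its speed limit or range.

ROBOT

A 6-joint arm with a two-finger parallel gripper is mounted at the origin on a cart in front of the work surface, level with it; the furniture and walls round the work are solid. World frame = base frame: x ahead of the robot, y to its left, z up, the work surface at z = 0. Lengths are in mm, angles in rad, forces in N, time in s.
With the tool pointing down it reaches from about 350 to 950 mm from the base axis. Payload 17.4 kg.
Tool frame: the origin (TCP) lies midway between the tips of the shut fingers; the grasp point (between the pads) lies bot.grip_point_offset behind it (bot.grip_point_offset is the distance from the TCP to the grasp point, in mm); x points along the fingers, z is the direction in which the jaws open and shut, and the axes are right-handed (so a half turn about x gives the same grasp; the last joint's range is limited). The gripper opens to 93 mm and grips with 3 to 60 N. Pads are 15 mm wide; open, the fingers measure 128 mm over their backs; the gripper's body (75 mm by 188 mm) begins 65 mm behind the grasp point.
Start: joints at [1.25, 0.116, 1.442, -0, 1.584, -0.038], TCP at [188.364, 648.191, 218.646] pointing down, gripper open.
Joint ranges: [-2.83, 2.83], [-0.83, 2.19], [0.07, 2.5], [-1.14, 4.28], [0.01, 3], [-2.97, 2.97]. Speed limits (rad/s): [1.89, 1.89, 2.22, 3.14, 3.14, 3.14].

INTERFACE

Orientations are given as a unit quaternion [w, x, y, z].
In Python, from plant import bot, imaging gives the robot as it stands.
- The arm moves only by the tool send_rows, never from a script. Its arguments are lists of equal length, an entry for each row: "grip": the gripper command: -1 is fully open, 1 is shut, values between are in proportion; "offset": the shift along the world's x, y, z in cm, a list of three; "roll": the turn about the world's z in degrees. In form: {"grip": [grip, ...], "offset": [[x, y, z], ...], "roll": [roll, ...]}. A call has 1 to 10 rows; each row shifts and turns the commanded pose from where the row before left it; what a row does not reach is not made up. A row lasts 1/8 s, in which the tool goes at most 62.5 mm and 10.7 degrees, less where a joint would pass 70% of its speed; a pose out of reach is approached as far as the arm can. A call with a gripper value outside its range is refused whole. The fingers move at their own pace and stop on an object; "force" is the grip in N (left out, the last holds). Time passes only in rows, so rows that do not move let the fingers close. It gives the time, the measured TCP pose, the force and the opening at its end, in the units of the state.
- bot.read_state(): the state, without advancing time (a new reading comes with each control period).
- imaging.get_image(name): name is "side" or "top"; returns a dict with "image" (400x640x3 uint8, red, green, blue), "intrinsics" (3x3 intrinsics, pixels), "pose" (4x4, takes a point from camera to world coordinates). Camera axes: x right, y down, z forward; pixel columns grow to the right and rows downward; lengths in mm; the calibration is good to about 2 mm. A picture is of the moment at which its call begins. There is no depth.
- bot.sign_off(): hands the job in, once; it reports no verdict.
Trained networks look in a picture, given as the dict that the camera call returned (one of the last four; its "shot" number tells which), for a name from the list of things; names that differ only in an ending like _2 or _b are one class to them, and where a whole thing is asked for, a point or a joint stands for the part that bears it (a point fixed in the world has none). Each returns a list of dicts, best first, with "confidence" (0 to 1); they miss things now and then, are a little off and sometimes report something else, mostly with a low value. They report only what shows in the picture. A call takes as long as a camera call.
- imaging.masks_of(picture, label): "mask" (400x640 bool, what is visible of it) and "box" ([centre column, centre row, width, height] in pixels, round what is visible of it).
The state is a dict: "time_s": time; "q": joint angles; "qd": joint speeds; "joint_efforts": joint torques, N m; "ee_pos": TCP position; "ee_rot": TCP orientation; "ft_force": force on the tool from outside, world axes, zero at the start; "wrist_torque": the same for the moment, N m; "width": finger opening in mm.
Only numpy, scipy, OpenCV 4.12 (cv2) and the standard library are available. Lean on these libraries where they do the work, as an engineer would, in place of code of your own. Each camera call takes 0.05 s, during which the arm holds its last target.

## Working session

There is one attempt and no reset: what is moved stays moved. The work goes in short steps, Python scripts to look and compute and a tool call to move; the robot and the scene stay as the last step left them, time stands still between calls to the robot, and variables do not carry over. Pictures are saved under pics/ and viewed, and the job is handed in when it is done.

Besides the shell and the picture viewer there is one more tool, called after "Emit:" in YAML: its name, and indented under it one key for each argument. send_rows: Moves the arm, as the interface text tells. Its arguments: {"type":"object","properties":{"grip":{"type":"array","items":{"type":"number"}},"offset":{"type":"array","items":{"type":"array","items":{"type":"number"}}},"roll":{"type":"array","items":{"type":"number"}},"force":{"type":"number"}},"required":["grip","offset","roll"]}

```bash
mkdir -p pics; cat > h.py <<'E'
import numpy as np, cv2, pickle
from plant import bot, imaging
def shot(n,tag):
    p=imaging.get_image(n); cv2.imwrite(f'pics/{tag}.png',cv2.cvtColor(p['image'],cv2.COLOR_RGB2BGR)); return p
def proj(p,X):
    X=np.atleast_2d(X).astype(float); T=np.linalg.inv(p['pose']); c=X@T[:3,:3].T+T[:3,3]; u=c@np.array(p['intrinsics']).T; return u[:,:2]/u[:,2:]
def atz(p,uv,z):
    T=np.array(p['pose']); d=T[:3,:3]@np.linalg.inv(p['intrinsics'])@[uv[0],uv[1],1]; s=(z-T[2,3])/d[2]; return T[:3,3]+s*d
E
python3 - <<'E'
from h import *
print(bot.read_state(), bot.grip_point_offset)
for n in ['top','side']:
    p=shot(n,n+'0'); print(n,p['intrinsics'],np.round(p['pose'],3).tolist())
    for l in ['housing','hatch_grip','spare_cover']:
        r=imaging.masks_of(p,l)
        for i,x in enumerate(r[:3]): print(l,x['confidence'],x['box'],x['mask'].sum()); np.save(f'{n}_{l}_{i}.npy',x['mask'])
    pickle.dump(p,open(n+'0.pkl','wb'))
E
```

```text
{'time_s': 0.0, 'q': array([ 1.25023544e+00,  1.16487699e-01,  1.44225811e+00, -3.51325264e-05,
        1.58397964e+00, -3.78163723e-02]), 'qd': array([-0.0007292 , -0.00083372,  0.00030597, -0.00101695,  0.00076694,
        0.00058466]), 'joint_efforts': array([ 2.01661305e-04, -7.21269822e+01, -6.22611952e+01,  7.80862430e-02,
        2.35182495e-02, -8.43359499e-05]), 'ee_pos': array([188.28712799, 648.00265402, 217.9084607 ]), 'ee_rot': array([ 0.56514064, -0.42479908,  0.56578476,  0.42432229]), 'ft_force': array([-0.24012637, -0.29368159, -0.03899915]), 'wrist_torque': array([ 0.00410365, -0.01035604, -0.02993196]), 'width': 93.14721824459781} 18.8
top [[497.09935467   0.         316.87447862]
 [  0.         497.09935467 191.84276749]
 [  0.           0.           1.        ]] [[-0.124, -0.97, 0.209, 233.59], [-0.992, 0.122, -0.021, -306.371], [-0.005, -0.21, -0.978, 929.2], [0.0, 0.0, 0.0, 1.0]]
housing 0.62 [317.8, 161.3, 135.8, 120.2] 6726
hatch_grip 0.89 [338.9, 141.4, 59.8, 54.8] 1814
spare_cover 0.84 [296.2, 267.5, 41.3, 43.2] 933
side [[363.91134404   0.         320.57358992]
 [  0.         363.91134404 201.02933094]
 [  0.           0.           1.        ]] [[-0.998, -0.012, 0.054, 376.677], [-0.052, 0.551, -0.833, 405.762], [-0.02, -0.834, -0.551, 558.216], [0.0, 0.0, 0.0, 1.0]]
housing 0.92 [305.6, 214.5, 72.3, 87.6] 3561
hatch_grip 0.61 [298.1, 186.9, 35.8, 32.2] 592
spare_cover 0.58 [374.4, 237.9, 34.1, 34.5] 621
```

View pics/top0.png

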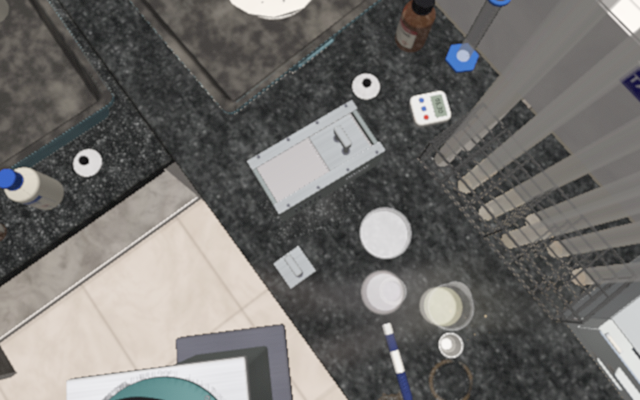

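View pics/side0.png

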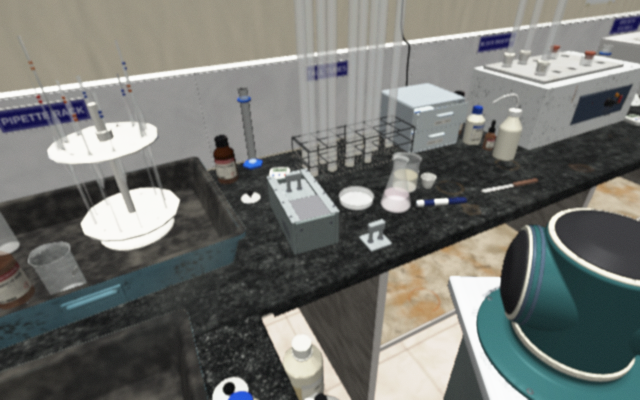

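```bash
python3 - <<'E'
import cv2
a=cv2.imread('pics/top0.png')[90:300,235:400]; cv2.imwrite('pics/top0z.png',cv2.resize(a,None,fx=2.8,fy=2.8,interpolation=cv2.INTER_CUBIC)) 
a=cv2.imread('pics/top0.png')[95:220,240:392]; cv2.imwrite('pics/top0y.png',cv2.resize(a,None,fx=4.5,fy=4.5,interpolation=cv2.INTER_CUBIC))
a=cv2.imread('pics/side0.png')[155:260,250:400]; cv2.imwrite('pics/side0z.png',cv2.resize(a,None,fx=5,fy=5,interpolation=cv2.INTER_CUBIC))
E
```

```text
(no output)
```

View pics/top0y.png

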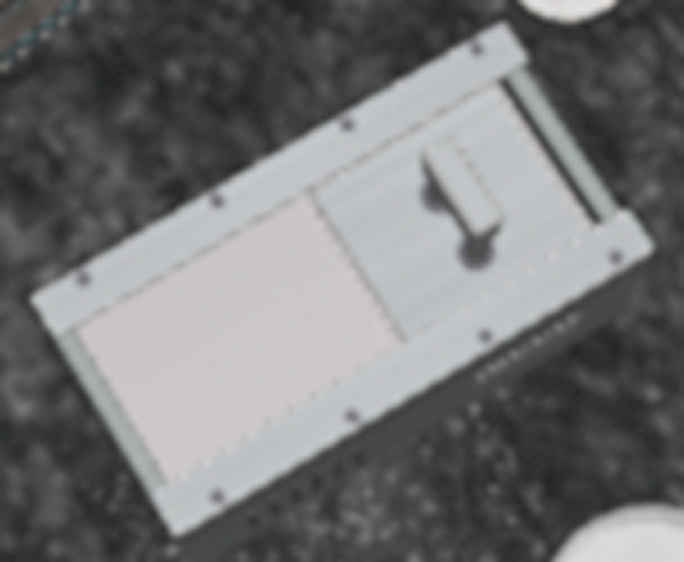

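View pics/side0z.png

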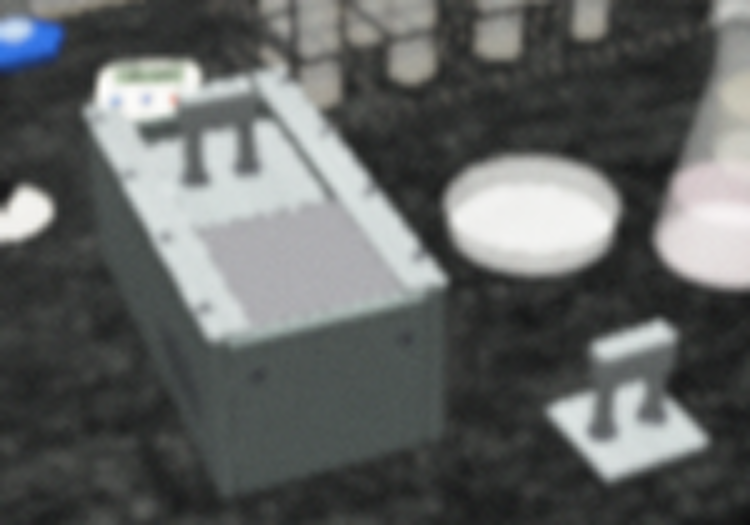

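```bash
cat > fit.py <<'E'
from h import *
from scipy.optimize import least_squares
t=pickle.load(open('top0.pkl','rb')); s=pickle.load(open('side0.pkl','rb'))
f=lambda L,sc,o: (np.array(L)+.5)/sc-.5+np.array(o)
A,B,C,D=f([(505,22),(655,245),(178,537),(32,300)],4.5,(240,95))
W=[atz(t,p,96) for p in (A,B,C,D)]; print(np.round(W,1))
print([np.linalg.norm(W[i]-W[(i+1)%4]).round(1) for i in range(4)])
NL,NR,FL,FR=f([(222,343),(447,283),(88,110),(283,70)],5,(250,155))
Ws=[atz(s,p,96) for p in (FL,FR,NR,NL)]; print(np.round(Ws,1))
print([np.linalg.norm(Ws[i]-Ws[(i+1)%4]).round(1) for i in range(4)])
# A,B at -y end; y dir
def model(v):
    c,sn=np.cos(v[2]),np.sin(v[2]); R=np.array([[c,-sn],[sn,c]])
    return lambda P: np.c_[np.array(P)[:,:2]@R.T+v[:2],np.array(P)[:,2]]
yd=(W[3]-W[0])[:2]; yaw=np.arctan2(-yd[0],yd[1]); 
rc=lambda P,v:model(v)(P)
# sign of x for A
xd=np.array([np.cos(yaw),np.sin(yaw)]); sA=np.sign((W[0]-W[1])[:2]@xd); print('A x sign',sA)
K=[(55*sA,-105,96),(-55*sA,-105,96),(-55*sA,111,96),(55*sA,111,96)]
v0=[*np.mean(W,0)[:2],yaw]
def fit(use):
    def r(v):
        M=model(v)(K); o=[]
        if 't' in use:o.append(proj(t,M)-[A,B,C,D])
        if 's' in use:o.append(proj(s,M)-[FL,FR,NR,NL])
        return np.ravel(o)
    q=least_squares(r,v0); print(use,q.x.round(2),np.degrees(q.x[2]).round(2),r(q.x).round(1)); return q.x
for u in('t','s','ts'): v=fit(u)
np.save('v.npy',v)
M=model(v)
print('grip',M([(0,-50,112)]),'park',M([(0,50,120)]))
g=f([(463,185)],4.5,(240,95))[0]; print('bar top from top',atz(t,g,123), 'pred px',proj(t,M([(0,-50,123)])),g)
g=f([(217,103)],5,(250,155))[0];print('bar side face/ctr',atz(s,g,112),proj(s,M([(0,-50,112)])),g)
for n,p in(('top',t),('side',s)):
    m=np.load(f'{n}_spare_cover_0.npy'); yx=np.argwhere(m).mean(0); print('spare',atz(p,yx[::-1],10))
E
python3 fit.py
```

```text
[[ 571.2 -407.    96. ]
 [ 472.6 -451.9   96. ]
 [ 381.6 -255.9   96. ]
 [ 480.8 -209.9   96. ]]
[np.float64(108.3), np.float64(216.1), np.float64(109.4), np.float64(216.8)]
[[ 566.1 -403.7   96. ]
 [ 468.9 -448.5   96. ]
 [ 379.5 -252.8   96. ]
 [ 474.1 -206.4   96. ]]
[np.float64(107.0), np.float64(215.1), np.float64(105.4), np.float64(217.7)]
A x sign 1.0
t [ 4.7781e+02 -3.3391e+02  4.3000e-01] 24.75 [-0.5 -0.2  0.3  0.4  0.1  0.1  0.1 -0.3]
s [ 4.7344e+02 -3.3082e+02  4.4000e-01] 25.0 [-0.7  0.2  0.4 -0.1  1.3 -0.2 -1.  -0.2]
ts [ 4.7629e+02 -3.3357e+02  4.3000e-01] 24.88 [-0.7  0.5  0.2  1.1  0.2  1.1 -0.   0.8 -1.5 -0.4 -0.5 -0.6 -0.1 -0.8
 -2.3 -1. ]
grip [[ 497.32001095 -378.92893801  112.        ]] park [[ 455.25575459 -288.20629289  120.        ]]
bar top from top [ 497.27528485 -378.93573261  123.        ] pred px [[342.49249723 135.69779333]] [342.5        135.72222222]
bar side face/ctr [ 495.86344665 -383.85844116  112.        ] [[292.18990043 176.16990287]] [293.  175.2]
spare [ 296.16246732 -266.38718263   10.        ]
spare [ 292.18473774 -273.08503476   10.        ]
```

```bash
python3 - <<'E'
from h import *
from scipy.spatial.transform import Rotation as R
t=pickle.load(open('top0.pkl','rb')); s=pickle.load(open('side0.pkl','rb'))
for u in [(128,245),(45,290),(10,300),(230,400)]: print('side',u,atz(s,u,0).round(),atz(s,u,200).round())
for u in [(30,190),(270,0),(0,0),(460,0),(235,5),(415,45)]: print('top',u,atz(t,u,0).round(),atz(t,u,150).round(),atz(t,u,250).round())
q=bot.read_state()['ee_rot']; m=R.from_quat(np.roll(q,-1)).as_matrix(); print(m.round(2), np.degrees(np.arctan2(m[1,2],m[0,2])))
E
```

```text
side (128, 245) [ 883. -237.    0.] [701.  -7. 200.]
side (45, 290) [986. -91.   0.] [768.  87. 200.]
side (10, 300) [1039.  -62.    0.] [802. 105. 200.]
side (230, 400) [542. 117.   0.] [483. 221. 200.]
top (30, 190) [505. 220.   0.] [461. 135. 150.] [432.  78. 250.]
top (270, 0) [ 851. -280.    0.] [ 751. -284.  150.] [ 685. -287.  250.]
top (0, 0) [922. 281.  -0.] [811. 186. 150.] [737. 123. 250.]
top (460, 0) [ 800. -672.   -0.] [ 709. -613.  150.] [ 648. -574.  250.]
top (235, 5) [ 848. -206.    0.] [ 749. -223.  150.] [ 683. -233.  250.]
top (415, 45) [ 711. -563.    0.] [ 634. -521.  150.] [ 583. -494.  250.]
[[-0.   -0.96  0.28]
 [-0.    0.28  0.96]
 [-1.    0.   -0.  ]] 73.7976862771778
```

Emit:
send_rows:
  grip: [-1, -1, -1, -1, -1, -1, -1, -1, -1, -1]
  offset:
    - [2.25, -4.2, 0.4]
    - [2.25, -4.2, 0.4]
    - [2.25, -4.2, 0.4]
    - [2.25, -4.2, 0.4]
    - [2.25, -4.2, 0.4]
    - [2.25, -4.2, 0.4]
    - [2.25, -4.2, 0.4]
    - [2.25, -4.2, 0.4]
    - [2.25, -4.2, 0.4]
    - [2.25, -4.2, 0.4]
  roll: [-10, -10, -10, -10, -10, -10, -10, -10, -10, -10]

```text
time_s: 1.65
ee_pos: [413.8, 226.8, 259.0]
ee_rot: [0.688, 0.162, 0.688, -0.162]
ft_force: [0.5, 0.8, -0.6]
width: 92.8
```

Emit:
send_rows:
  grip: [-1, -1, -1, -1, -1, -1, -1, -1, -1, -1]
  offset:
    - [2.2, -4.2, 0]
    - [2.2, -4.2, 0]
    - [2.2, -4.2, 0]
    - [0.2, -5.2, 0]
    - [0.2, -5.2, 0]
    - [0.2, -5.2, 0]
    - [0.2, -5.2, 0]
    - [0.2, -5.2, 0]
    - [0.2, -5.2, 0]
    - [0.2, -5.2, 0]
  roll: [-9, -9, -9, -6, -6, 0, 0, 0, 0, 0]

```text
time_s: 2.9
ee_pos: [493.1, -263.6, 258.9]
ee_rot: [0.596, 0.381, 0.595, -0.381]
ft_force: [0.4, -0.2, -0.6]
width: 93.1
```

Emit:
send_rows:
  grip: [-1, -1, -1]
  offset:
    - [0, -5.2, 0]
    - [0, -5, 0]
    - [0, 0, 0]
  roll: [0, 0, 0]

```text
time_s: 3.28
ee_pos: [492.7, -366.4, 257.7]
ee_rot: [0.595, 0.382, 0.596, -0.382]
ft_force: [0.1, 0.2, -0.1]
width: 93.0
```

```bash
python3 - <<'E'
from h import *
from scipy.spatial.transform import Rotation as R
q=bot.read_state(); m=R.from_quat(np.roll(q['ee_rot'],-1)).as_matrix(); print(m.round(3), np.degrees(np.arctan2(m[1,2],m[0,2])),q['ee_pos'],q['q'],q['time_s'])
p=shot('top','top1');p=shot('side','side1')
E
```

```text
[[-0.001  0.909  0.417]
 [ 0.001  0.417 -0.909]
 [-1.    -0.001 -0.001]] -65.37478057348912 [ 492.74129275 -366.42153219  257.74911925] [-6.80795304e-01 -2.30977762e-02  1.52270339e+00 -3.28792180e-04
  1.64323136e+00  4.60185863e-01] 3.275
```

View pics/side1.png

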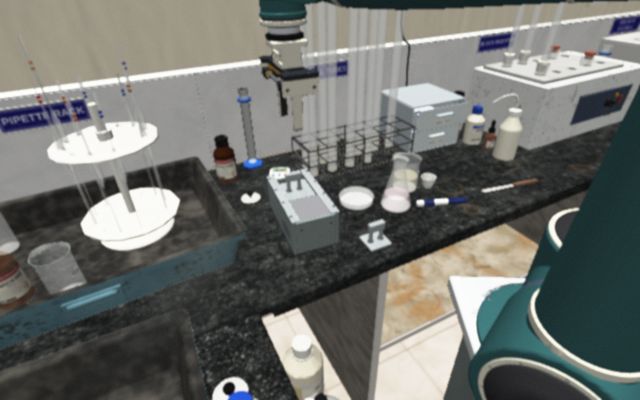

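Emit:
send_rows:
  grip: [-1, -1, -1, -1, -1, -1, -1]
  offset:
    - [0.45, -1.25, 0]
    - [0, 0, -4]
    - [0, 0, -4]
    - [0, 0, -4]
    - [0, 0, -2.4]
    - [0, 0, -2]
    - [0, 0, 0]
  roll: [0.5, 0, 0, 0, 0, 0, 0]

```text
time_s: 4.25
ee_pos: [497.7, -375.8, 93.6]
ee_rot: [0.597, 0.378, 0.598, -0.378]
ft_force: [-0.8, -0.3, -0.8]
width: 92.7
```

```bash
python3 - <<'E'
from h import *
q=bot.read_state(); print(q['ee_pos'],q['ft_force'],q['time_s'])
for n in('top','side'):
    p=shot(n,n+'2')
b=[]
a=cv2.imread('pics/side2.png')[90:260,230:400]; cv2.imwrite('pics/side2z.png',cv2.resize(a,None,fx=3.5,fy=3.5,interpolation=cv2.INTER_CUBIC))
E
```

```text
[ 497.73848303 -375.81107122   93.56827258] [-0.76619068 -0.2679564  -0.76457454] 4.25
```

View pics/side2z.png

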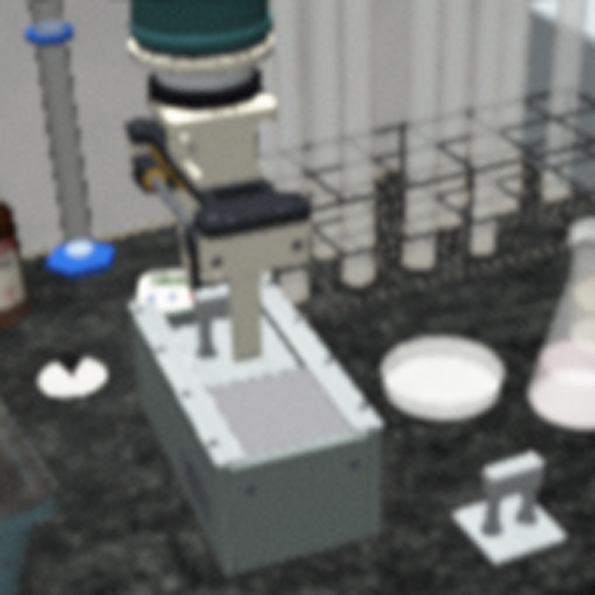

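Emit:
send_rows:
  grip: [-1, 1, 1, 1, 1, 1, 1, 1]
  offset:
    - [-0.05, -0.3, 0]
    - [0, 0, 0]
    - [0, 0, 0]
    - [0, 0, 0]
    - [0, 0, 0]
    - [0, 0, 0]
    - [0, 0, 0]
    - [0, 0, 0]
  roll: [0, 0, 0, 0, 0, 0, 0, 0]
  force: 35

```text
time_s: 5.35
ee_pos: [497.4, -379.3, 94.6]
ee_rot: [0.597, 0.378, 0.597, -0.378]
ft_force: [-0.1, -0.6, 1.2]
width: 27.3
```

Emit:
send_rows:
  grip: [1, 1, 1, 1]
  offset:
    - [0, 0, 0]
    - [0, 0, 0]
    - [0, 0, 0]
    - [0, 0, 0]
  roll: [0, 0, 0, 0]

```text
time_s: 5.85
ee_pos: [497.4, -379.3, 94.7]
ee_rot: [0.597, 0.378, 0.597, -0.378]
ft_force: [0.0, 0.8, 0.2]
width: 13.7
```

Emit:
send_rows:
  grip: [1, 1, 1, 1, 1, 1]
  offset:
    - [0, 0, 0.35]
    - [0, 0, 0.35]
    - [0, 0, 0.35]
    - [0, 0, 0.35]
    - [0, 0, 0]
    - [0, 0, 0]
  roll: [0, 0, 0, 0, 0, 0]

```text
time_s: 6.6
ee_pos: [497.3, -379.3, 108.6]
ee_rot: [0.597, 0.378, 0.597, -0.378]
ft_force: [0.3, -0.3, -2.3]
width: 14.0
```

```bash
python3 - <<'E'
from h import *
q=bot.read_state(); print(q['ee_pos'],q['ft_force'],q['wrist_torque'],q['time_s'])
for n in('top','side'):
    p=shot(n,n+'3')
a=cv2.imread('pics/side3.png')[90:260,230:400]; cv2.imwrite('pics/side3z.png',cv2.resize(a,None,fx=3.5,fy=3.5,interpolation=cv2.INTER_CUBIC))
a=cv2.imread('pics/top3.png')[95:220,240:392]; cv2.imwrite('pics/top3z.png',cv2.resize(a,None,fx=4.5,fy=4.5,interpolation=cv2.INTER_CUBIC))
E
```

```text
[ 497.32910557 -379.29318123  108.56656514] [ 0.34540939 -0.34157334 -2.29628471] [-0.0195845   0.13684696 -0.02628327] 6.6
```

View pics/side3z.png

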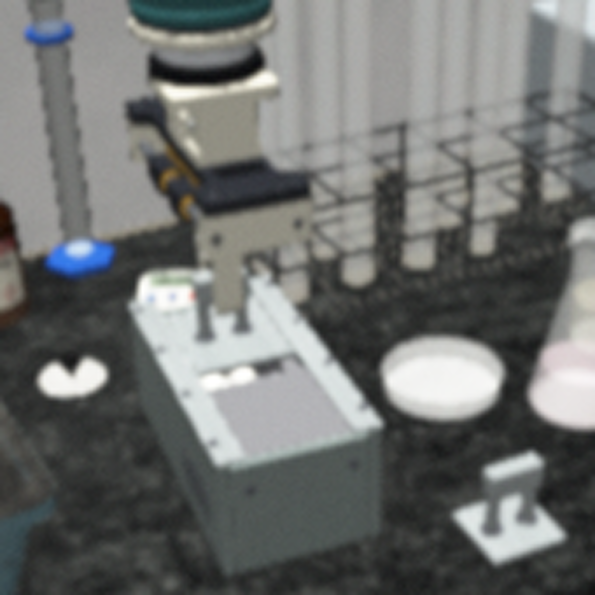

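View pics/top3z.png

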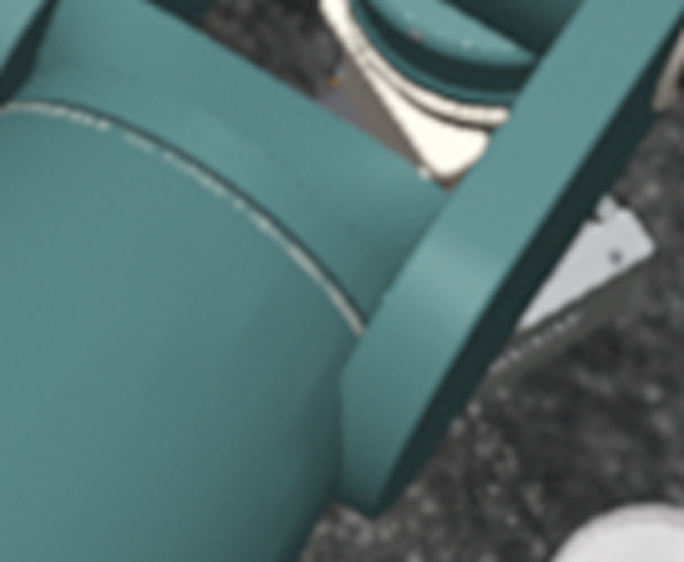

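Emit:
send_rows:
  grip: [1, 1, 1, 1, 1]
  offset:
    - [-0.42, 0.91, 0]
    - [-0.42, 0.91, 0]
    - [-0.42, 0.91, 0]
    - [-0.42, 0.91, 0]
    - [-0.42, 0.91, 0]
  roll: [0, 0, 0, 0, 0]

```text
time_s: 7.32
ee_pos: [476.1, -333.1, 108.7]
ee_rot: [0.597, 0.378, 0.597, -0.378]
ft_force: [-0.2, -0.2, -2.4]
width: 13.8
```

Emit:
send_rows:
  grip: [1, 1, 1, 1, 1, 1]
  offset:
    - [-0.42, 0.91, 0]
    - [-0.42, 0.91, 0]
    - [-0.42, 0.91, 0]
    - [-0.42, 0.91, 0]
    - [-0.42, 0.9, 0]
    - [0, 0, 0]
  roll: [0, 0, 0, 0, 0, 0]

```text
time_s: 8.07
ee_pos: [455.2, -287.9, 108.8]
ee_rot: [0.598, 0.378, 0.597, -0.378]
ft_force: [-0.1, 0.4, -2.6]
width: 13.9
```

```bash
python3 - <<'E'
from h import *
q=bot.read_state(); print(q['ee_pos'],q['ft_force'],q['wrist_torque'],q['time_s'])
p=shot('side','side4')
a=cv2.imread('pics/side4.png')[90:260,230:400]; cv2.imwrite('pics/side4z.png',cv2.resize(a,None,fx=3.5,fy=3.5,interpolation=cv2.INTER_CUBIC))
E
```

```text
[ 455.21051293 -287.89222003  108.78391521] [-0.08481074  0.39250571 -2.61268243] [-0.02619565  0.14813433 -0.04938507] 8.075
```

View pics/side4z.png

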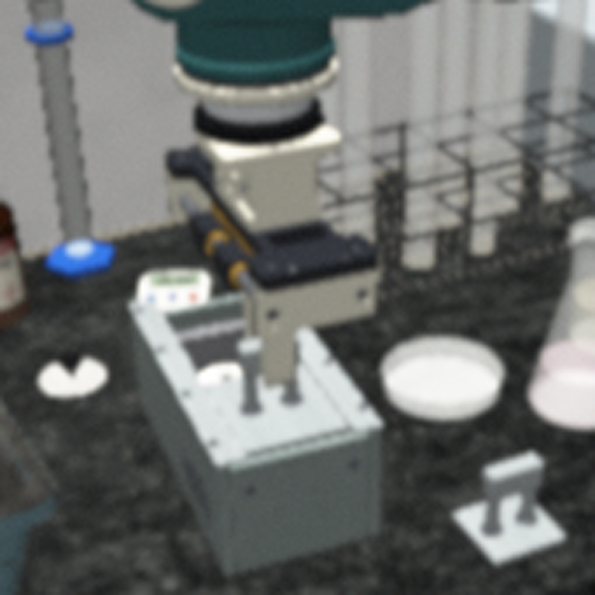

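Emit:
send_rows:
  grip: [1, 1, 1, 1, 1]
  offset:
    - [0, 0, -0.2]
    - [0, 0, -0.2]
    - [0, 0, -0.1]
    - [0, 0, -0.1]
    - [0, 0, 0]
  roll: [0, 0, 0, 0, 0]

```text
time_s: 8.75
ee_pos: [455.4, -288.5, 102.6]
ee_rot: [0.597, 0.378, 0.597, -0.378]
ft_force: [-0.0, -0.2, -2.4]
width: 13.5
```

Still hanging; down in 0.5 mm steps.

Emit:
send_rows:
  grip: [1, 1]
  offset:
    - [0, 0, -0.05]
    - [0, 0, 0]
  roll: [0, 0]

```text
time_s: 9.0
ee_pos: [455.4, -288.5, 102.6]
ee_rot: [0.597, 0.378, 0.597, -0.378]
ft_force: [-4.1, 2.0, 5.5]
width: 14.2
```

Emit:
send_rows:
  grip: [1, 1]
  offset:
    - [0, 0, -0.05]
    - [0, 0, 0]
  roll: [0, 0]

```text
time_s: 9.25
ee_pos: [455.4, -288.5, 102.6]
ee_rot: [0.598, 0.378, 0.597, -0.378]
ft_force: [-6.5, 3.7, 10.4]
width: 14.0
```

Emit:
send_rows:
  grip: [1, 0, 0, 0, 0, 0, 0, 0]
  offset:
    - [0, 0, 0.05]
    - [0, 0, 0]
    - [0, 0, 0]
    - [0, 0, 0]
    - [0, 0, 0]
    - [0, 0, 0]
    - [0, 0, 0]
    - [0, 0, 0]
  roll: [0, 0, 0, 0, 0, 0, 0, 0]

```text
time_s: 10.25
ee_pos: [455.4, -288.4, 102.2]
ee_rot: [0.597, 0.378, 0.597, -0.378]
ft_force: [-0.4, -0.0, -0.4]
width: 46.4
```

Lift clear, then move aside toward +y for an unobstructed top view.

Emit:
send_rows:
  grip: [0, 0, 0, 0, 0, 0, 0, 0, 0, 0]
  offset:
    - [0, 0, 1.5]
    - [0, 0, 2.5]
    - [0, 0, 4]
    - [0, 0, 4]
    - [0, 0, 3]
    - [0.5, 5, 0]
    - [0.5, 5, 0]
    - [0, 5, 0]
    - [0, 5, 0]
    - [0, 5, 0]
  roll: [0, 0, 0, 0, 0, 0, 0, 0, 0, 0]

```text
time_s: 11.5
ee_pos: [465.0, -36.9, 253.4]
ee_rot: [0.598, 0.379, 0.597, -0.378]
ft_force: [0.4, -0.3, -0.1]
width: 46.5
```

Emit:
send_rows:
  grip: [0, 0, 0, 0, 0]
  offset:
    - [0, 5, 0]
    - [0, 5, 0]
    - [0, 5, 0]
    - [0, 5, 0]
    - [0, 0, 0]
  roll: [0, 0, 0, 0, 0]

```text
time_s: 12.12
ee_pos: [464.9, 164.1, 253.0]
ee_rot: [0.598, 0.377, 0.598, -0.377]
ft_force: [-0.2, -1.1, -0.3]
width: 46.2
```

```bash
python3 - <<'E'
from h import *
v=np.load('v.npy')
for n in('top','side'):
    p=shot(n,n+'5'); pickle.dump(p,open(n+'5.pkl','wb'))
    c,s=np.cos(v[2]),np.sin(v[2])
    P=lambda x,y,z:[c*x-s*y+v[0],s*x+c*y+v[1],z]
    print(n,'pred bar top',proj(p,P(0,50,131)),'hatch -y edge',proj(p,[P(-36,7,81),P(36,7,81)]))
    if n=='top': 
        p['image'];o=(240,95);k=4.5;a=cv2.imread('pics/top5.png')[95:220,240:392]
    else: o=(250,155);k=5;a=cv2.imread('pics/side5.png')[155:260,250:400]
    a=cv2.resize(a,None,fx=k,fy=k,interpolation=cv2.INTER_CUBIC)
    for X in [P(0,50,131),P(-36,7,81),P(36,7,81)]:
        u=(proj(p,X)[0]-o)*k; cv2.circle(a,tuple(int(z) for z in u),4,(0,0,255),1)
    cv2.imwrite(f'pics/{n}5z.png',a)
    for i,d in enumerate(imaging.masks_of(p,'spare_cover')[:2]): print(d['confidence'],d['box'])
q=bot.read_state();print(q['time_s'],q['ee_pos'],q['ft_force'])
E
```

```text
top pred bar top [[292.0171971  164.63836891]] hatch -y edge [[325.1157231  176.36093987]
 [303.60595693 143.12359069]]
0.87 [294.1, 267.6, 40.1, 39.5]
side pred bar top [[305.54356506 188.9236619 ]] hatch -y edge [[314.27314471 194.82408642]
 [286.10222609 201.33658491]]
0.84 [374.0, 235.7, 31.0, 28.7]
12.325 [465.45716652 160.74047598 252.68261573] [-0.92905536 -0.12248047 -0.2879768 ]
```

View pics/top5z.png

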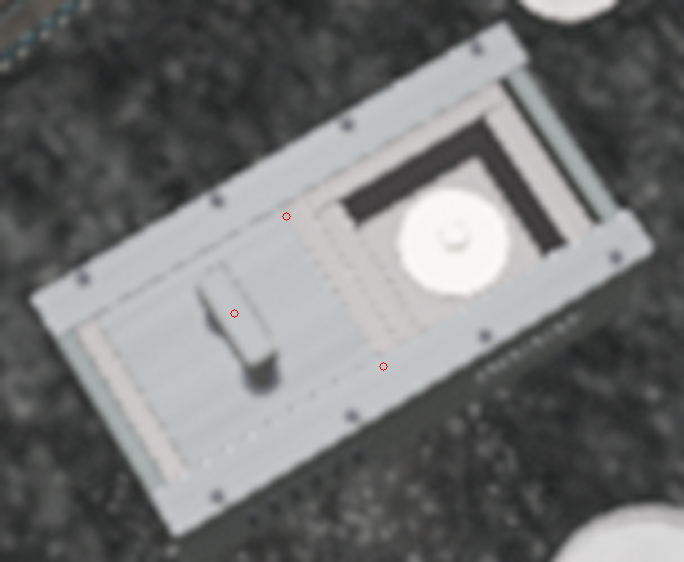

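View pics/side5z.png

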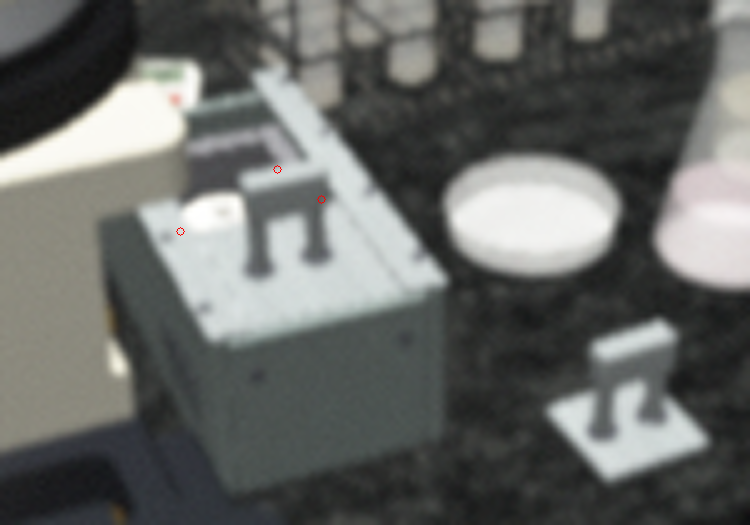

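The top view shows the hatch flat on the deck with its bar on the predicted parking pixel (about 292, 165). The well is fully open and the spare cover hasn't moved, so I'm handing in.

```bash
python3 -c "
from h import *
print(bot.sign_off())"
```

```text
the job is handed in; nothing more can be done
None
```

The job is handed in at about 12.3 s of the 32 s allowed. I gripped the hatch by its bar, lifted it 14 mm straight up and slid it 100 mm along the channels. I then let it down until it touched the deck, released it and backed the arm clear.

**Hatch position:** in the last top picture the bar sits within about 2 mm of the parking point. The plate looks flat under the lips, about 10 mm short of the end wall, and the well is fully uncovered.

**Forces:** I saw no sign of catching during the slide; the wrist carried only the hatch's weight, about 2.5 N. The highest reading was about 13 N, when I pressed the hatch lightly onto the deck.

**Spare cover:** it looks the same in the side close-ups before and after. The network's box for it shifted by about 2 pixels in each view, which I took as noise in the network since nothing came near it.

**Disagreement:** the two cameras placed the store about 5 mm apart. I used a fit to both, and the grasp and final placement agreed with it.

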